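# Stopper the casting flask and hold it up on the cam lift

### The arm

A 6-joint arm with a two-finger parallel gripper is mounted at the origin on the work surface. World frame = base frame: x ahead of the robot, y to its left, z up, the work surface at z = 0. Lengths are in mm, angles in rad, forces in N, time in s.
With the tool pointing down it reaches from about 350 to 875 mm from the base axis. Payload 4.2 kg.
Tool frame: the origin (TCP) lies between the finger pads; the fingertips stand 14 mm ahead of it and the grasp point (between the pads) lies 5 mm behind it; z points along the fingers, y is the line along which they close (so a half turn about z gives the same grasp; the last joint's range is limited). The gripper opens to 85 mm and grips with 20 to 120 N. Pads are 22 mm wide; open, the fingers measure 114 mm over their backs; the gripper's body (76 mm by 85 mm) begins 54 mm behind the grasp point. The pads swing forward as they close: fully open they stand 13 mm farther back than shut.
Start: joints at [1.435, 0.385, 0.008, 0, -1.194, -0.259], TCP at [240.356, 576.913, 245.312] pointing down, gripper open.
Joint ranges: [-3.14, 3.14], [-1.21, 2.06], [-1.07, 1.41], [-3.16, 2.05], [-2.99, -0.16], [-3.1, 3.1]. Speed limits (rad/s): [2.79, 2.79, 3.14, 3.14, 3.14, 3.14].

### API

Orientations are given as a unit quaternion [x, y, z, w].
In Python, from bench import * gives the robot as it stands.
- The arm moves only by the tool carry_out, never from a script. Its argument "motion" is a list of rows, each a list of 7 numbers: the turn, a rotation vector about the tool's x, y, z in rad, then the shift along the tool's x, y, z in mm, then the opening, from -1 (shut) to 1 (fully open), so that 0 is half open. A call has 1 to 5 rows; each row is the pose to reach, as a shift and turn from the pose commanded when the call began, along the tool's axes at that moment; what a row does not reach only later rows make up. A row lasts 1/8 s, in which the tool goes at most 62.5 mm and 10.7 degrees, less where a joint would pass 70% of its speed; a pose out of reach is approached as far as the arm can. A call with a gripper value outside its range is refused whole. The fingers move at their own pace and stop on an object; the grip force is fixed at half the most. Time passes only in rows, so rows that repeat a pose let the fingers close. It gives the time, the measured TCP pose, the force, the opening and the grip force at its end, in the units of the state.
- read_state(): the state, without advancing time (a new reading comes with each control period).
- get_image(name): name is "scene" or "top" or "wrist"; returns a dict with "color" (480x640x3 uint8, blue, green, red), "mtx" (3x3 intrinsics, pixels), "k1" (the pictures are not rectified: a ray, as slopes to the right and down, at radius r is drawn at 1 + k1 r^2 times it, then the intrinsics apply), "position" and "orientation" of the camera in the world. Camera axes: x right, y down, z forward; pixel columns grow to the right and rows downward; lengths in mm; the calibration is good to about 2 mm. A picture is of the moment at which its call begins. There is no depth.
- job_done(): hands the job in; it is judged then, once.
The state is a dict: "clock": time; "joints": joint angles; "joint_vel": joint speeds; "joint_efforts": joint torques, N m; "position": TCP position; "ee_rot": TCP orientation; "contact_force": force on the tool from outside, world axes, zero at the start; "wrist_torque": the same for the moment, N m; "gripper_width": finger opening in mm; "grasp_force": force on a finger pad.
Only numpy, scipy, OpenCV 4.12 (cv2) and the standard library are available. Lean on these libraries where they do the work, as an engineer would, in place of code of your own. Each camera call takes 0.05 s, during which the arm holds its last target. There are 200 camera calls.

### The job

Take the white tapered stopper out of the firebrick and set it fully into the neck of the steel casting flask, its collar flat on the rim. Then swing the cam lever under the flask up by its handle to the point of highest lift, lever standing straight up, and hold it there with the fingers: the lever springs back when let go, so finish while still holding it. Leave the crucible, the small dish and the ingot mould where they are.

Things in the scene. Friction and masses are not known exactly. Their poses are not given: they have to be found in the camera images.
- stopper_mid (a point): Centre (half-way up) of the loose white ceramic stopper, z up its axis; 78 mm tall, about 0.12 kg. From below: taper 28 mm long (18 to 29 mm dia), flat collar 45 mm dia and 6 mm thick, plain round stem 22 mm dia and 44 mm tall (the grip). The point is 5 mm above the collar's top, 11 mm above its underside, 39 mm below the stem's top. It starts upright in the brick's hole, collar on the brick.
- brick: Half firebrick, cream, 114 x 114 mm, 64 mm high, fixed. Origin at the centre of its underside, z up. A 35 mm hole, 45 mm deep, in the middle of its top holds the stopper at the start.
- flask_rim (a point): Centre of the flask's mouth, level with its rim, z up. Dark steel flask, body 78 mm dia, neck 50 mm outside dia, bore 34 mm dia and 34 mm deep; fixed on the 150 x 120 mm lift plate. Rim about 182 mm above the table with the lever at rest, 196 mm at the highest lift. Fully seated, the stopper's collar rests on the rim and the stopper's centre is 11 mm above this point.
- lever_pivot (a point): Point on the lever's turning axis (cam shaft), 42 mm above the table, fixed to the stand, in the plane in which lever_grip swings. y = turning axis, level, pointing out from the stand to the lever's side; z up; x level, the way the lever's end swings as it rises. The flask's axis is 135 mm away towards -y. The stand's base plate is 190 x 170 mm, centred under the flask.
- lever_grip (a point): Grip point, on the axis of the lever's handle: a level round black bar, 16 mm dia, parallel to the turning axis, standing 66 mm out sideways from the flat lever arm, 120 mm from the turning axis. 36 mm out from the arm, 35 mm from the bar's free end. At rest 85 mm above the table and 112 mm from lever_pivot on its -x side; with the lever straight up 162 mm high, straight over lever_pivot.
- cam_lever (a joint): Cam lever angle (rad). 0 = at rest, leaning to lever_pivot's -x side, 1.20 from upright; grows as it is raised; 1.20 = straight up = highest lift (flask raised 14 mm); beyond it the flask sinks again, stop at 1.70. The handle bar is one piece with the lever and turns with it. Raising takes some 4 to 8 N at the handle; spring and weight return it to 0 when let go.
- crucible: Bystander: loose clay crucible, open cup 85 mm tall, 76 mm dia at the rim. Origin at the centre of its underside.
- dish: Bystander: loose small white plastic bowl 64 mm dia, 28 mm high. Origin at the centre of its underside.
- ingot_mould: Bystander: loose dark steel ingot mould, a block 120 x 50 x 30 mm with a trough in its top. Origin at the centre of its underside.
There are look-alikes about, which are no part of the job. There is more than one size of the part that bears stopper_mid; the job needs the middle-sized.

How it is judged:
By the outcome, as a careful person would: the job done as asked, in the order asked, and still so for the second after the job is handed in, while the arm keeps its last pose, push and grip.
It also fails if it takes over 54 s, if anything falls off the work surface, if the arm or the gripper's body presses on something with over 40 N, if the wrist force passes 120 N, or if a joint passes its speed limit or range.

## Working session

There is one attempt and no reset: what is moved stays moved. The work goes in short steps, Python scripts to look and compute and a tool call to move; the robot and the scene stay as the last step left them, time stands still between calls to the robot, and variables do not carry over. Pictures are saved under pics/ and viewed, at most 10 in all, crops included, and the job is handed in when it is done.

Besides the shell and the picture viewer there is one more tool, called after "Call:" as name(argument=value, ...), one argument or row to a line, values as JSON. carry_out: Moves the arm, as the interface text tells. Its arguments: {"type":"object","properties":{"motion":{"type":"array"}},"required":["motion"]}

```bash
ls; mkdir -p pics; cat > h.py <<'E'
from bench import *
import numpy as np, cv2
from scipy.spatial.transform import Rotation as R
def ray(im,px):
    K=np.array(im["mtx"],float);u=(np.array(px,float)-K[:2,2])/[K[0,0],K[1,1]]
    s=u.copy()
    for _ in range(20): s=u/(1+im["k1"]*(s@s))
    return np.array(im["position"],float),R.from_quat(im["orientation"]).as_matrix()@np.array([s[0],s[1],1])
def onz(im,px,z):
    p,d=ray(im,px); return p+d*(z-p[2])/d[2]
def tri(a,pa,b,pb):
    p,d=ray(a,pa);q,e=ray(b,pb)
    t=np.linalg.lstsq(np.c_[d,-e],q-p,rcond=None)[0]
    A=p+d*t[0];B=q+e*t[1];return (A+B)/2,np.linalg.norm(A-B)
def proj(im,P):
    Rm=R.from_quat(im["orientation"]).as_matrix();c=Rm.T@(np.array(P,float)-im["position"])
    s=c[:2]/c[2];s=s*(1+im["k1"]*(s@s));K=np.array(im["mtx"]);return s*[K[0,0],K[1,1]]+K[:2,2]
def delta(target):  # world shift -> tool axes
    s=read_state();return R.from_quat(s["ee_rot"]).as_matrix().T@(np.array(target)-s["position"])
E
python3 - <<'E'
from h import *
for n in("scene","top"):
    im=get_image(n);cv2.imwrite(f"pics/{n}0.png",im["color"]);np.save(n,im,allow_pickle=True)
    print(n,np.round(im["position"]),np.round(R.from_quat(im["orientation"]).as_matrix(),2).tolist(),im["mtx"][0][0],im["k1"])
s=read_state();print(s["ee_rot"],R.from_quat(s["ee_rot"]).as_matrix().round(2))
E
```

```text
pics
scene [ 937. -756.  940.] [[0.88, 0.33, -0.34], [0.47, -0.63, 0.62], [-0.01, -0.71, -0.71]] 558.0080603301259 -0.09385046028637692
top [ 329.  -12. 1379.] [[0.02, -0.99, 0.16], [-1.0, -0.02, -0.02], [0.02, -0.16, -0.99]] 566.3523770485385 -0.017684246488322578
[ 9.80565687e-01 -1.96188635e-01 -1.40810081e-04  9.65982456e-04] [[ 0.92 -0.38 -0.  ]
 [-0.38 -0.92 -0.  ]
 [ 0.    0.   -1.  ]]
```

View pics/scene0.png

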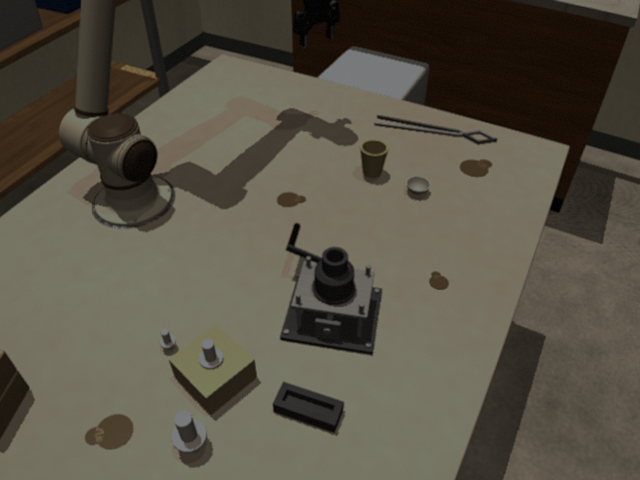

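View pics/top0.png

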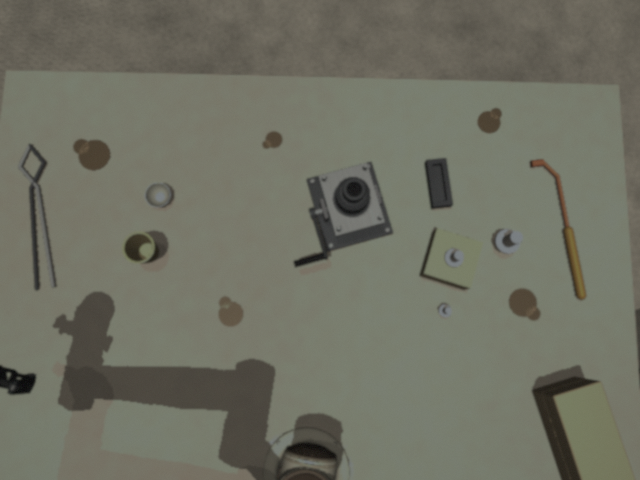

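The scene view shows the brick with the middle stopper at about (208,350), the flask mouth at (335,258) and the handle from (290,248) to (296,228). In the top view the stopper is at (455,257), the mouth at (352,190) and the handle runs from (295,263) to (327,255). I'll enlarge these areas.

```bash
python3 - <<'E'
from h import *
a=cv2.imread("pics/scene0.png");b=cv2.imread("pics/top0.png")
def c(i,x,y,w,h,f=4): return cv2.resize(i[y:y+h,x:x+w],None,fx=f,fy=f,interpolation=cv2.INTER_CUBIC)
A=np.hstack([c(a,280,220,100,75),c(a,160,320,100,75)])
B=np.hstack([c(b,285,165,100,75+0),c(b,410,220,100,75)])
o=np.vstack([A,B]);o=np.clip(o.astype(float)*1.8,0,255).astype(np.uint8)
cv2.imwrite("pics/crop0.png",o)
E
```

```text
(no output)
```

View pics/crop0.png

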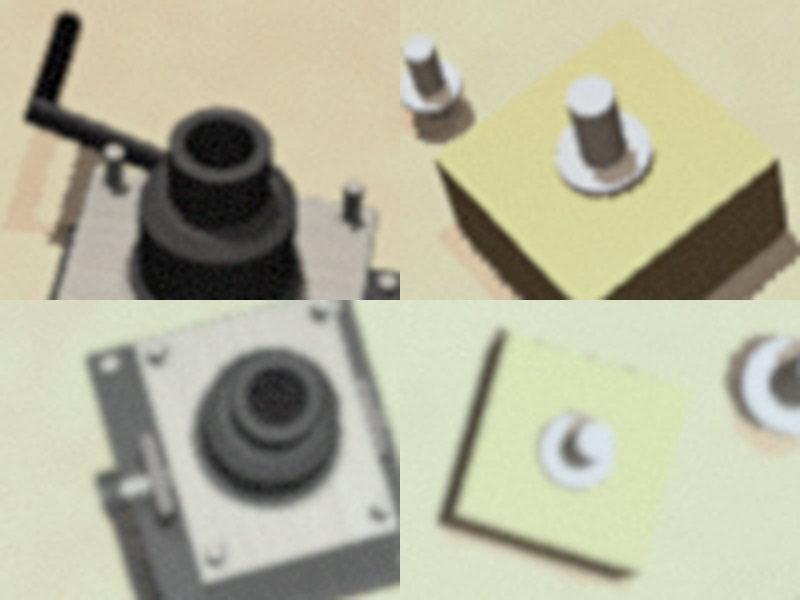

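The crops show the rim centre at (335,256.5) in scene and (353.5,189.5) in top. The stopper top is at (207.8,344) in scene and (458.5,255) in top.

```bash
python3 - <<'E'
from h import *
a=np.load("scene.npy",allow_pickle=True).item();b=np.load("top.npy",allow_pickle=True).item()
for n,p,q in [("rim",(335,256.5),(353.5,189.5)),("stop",(207.8,344),(458.5,255)),("hfree",(297,224.5),(295.5,263.5)),("harm",(290.5,246),(326,256))]:
    print(n,*tri(a,p,b,q))
print("stop z131",onz(a,(207.8,344),131+3-3-0),onz(b,(458.5,255),131))
print("rim z182",onz(a,(335,256.5),182),onz(b,(353.5,189.5),182))
print("lever scene z85",onz(a,(297,224.5),85),onz(a,(290.5,246),85),onz(b,(295.5,263.5),85),onz(b,(326,256),85))
# brick corners on top view, plate edges
for q in [(410+100/4,220+30/4),(410+290/4,220+95/4),(410+235/4,220+270/4),(410+55/4,220+215/4)]: print("brick",onz(b,q,64).round(1))
m=cv2.inRange(b["color"],(0,0,0),(45,45,45))[235:285,280:345]; ys,xs=np.nonzero(m);print(xs.min()+280,xs.max()+280,ys.min()+235,ys.max()+235)
E
```

```text
rim [630.54466216 -92.02129556 177.12531336] 1.1233722042638008
stop [ 499.6130908  -336.30401386  112.25543734] 1.4418268545504074
hfree [475.86607143  33.47035694  89.13433451] 0.8092397285035121
harm [495.88281194 -34.9014767   90.72383947] 2.9659849703134067
stop z131 [ 508.97008645 -346.23456364  131.        ] [ 497.62368165 -331.03344961  131.        ]
rim z182 [632.09100099 -96.65556113 182.        ] [629.7992963  -91.38822394 182.        ]
lever scene z85 [473.32343905  37.02140315  85.        ] [494.02907133 -29.04124147  85.        ] [476.66513238  33.85795075  85.        ] [495.41515406 -35.88563485  85.        ]
brick [ 571.3 -293.4   64. ]
brick [ 534.6 -405.8   64. ]
brick [ 430.6 -370.7   64. ]
brick [ 460.8 -265.5   64. ]
295 328 235 265
```

Call:
carry_out(
  motion=[
    [0, 0, 0.181, 37.4, 46.9, 0, 1],
    [0, 0, 0.362, 74.8, 93.8, 0, 1],
    [0, 0, 0.543, 112, 141, 0, 1],
    [0, 0, 0.725, 150, 188, 0, 1],
    [0, 0, 0.906, 187, 235, 0, 1],
  ],
)

```text
clock: 0.72
position: [322.6, 285.9, 245.1]
ee_rot: [0.794, -0.608, 0.0, 0.0]
contact_force: [1.1, 0.3, 0.4]
gripper_width: 85.5
grasp_force: 0.0
```

Call:
carry_out(
  motion=[
    [0, 0, 0, 60, 0, 0, 1],
    [0, 0, 0, 120, 0, 0, 1],
    [0, 0, 0, 180, 0, 0, 1],
    [0, 0, 0, 240, 0, 0, 1],
    [0, 0, 0, 300, 0, 0, 1],
  ],
)

```text
clock: 1.35
position: [402.6, -3.0, 245.4]
ee_rot: [0.796, -0.605, 0.0, -0.0]
contact_force: [0.5, 1.1, 0.0]
gripper_width: 85.7
grasp_force: 0.0
```

Call:
carry_out(
  motion=[
    [0, 0, 0, 60, 0, 0, 1],
    [0, 0, 0, 120, 0, 0, 1],
    [0, 0, 0, 180, 0, 0, 1],
    [0, 0, 0, 240, 0, 0, 1],
    [0, 0, 0, 280, 0, 0, 1],
  ],
)

```text
clock: 1.98
position: [477.2, -273.4, 244.5]
ee_rot: [0.795, -0.606, -0.001, 0.0]
contact_force: [1.2, 0.5, -0.6]
gripper_width: 85.3
grasp_force: 0.0
```

```bash
python3 - <<'E'
from h import *
s=read_state();print(s["clock"],s["position"],s["joints"],delta([499.6,-336.3,91]));
im=get_image("wrist");np.save("w1",im,allow_pickle=True);cv2.imwrite("pics/w1.png",im["color"]);print(im["position"],proj(im,[499.6,-336.3,114]))
E
```

```text
1.975 [ 477.24156841 -273.36680018  244.50339092] [-2.25427094e-01  2.58612489e-01 -1.78341446e-01 -9.34537027e-05
 -1.13511203e+00  4.93434541e-01] [ 66.71081073  -5.06296307 153.45296434]
[ 495.56306155 -341.09392142  371.79962195] [313.68067904 127.99373103]
```

View pics/w1.png

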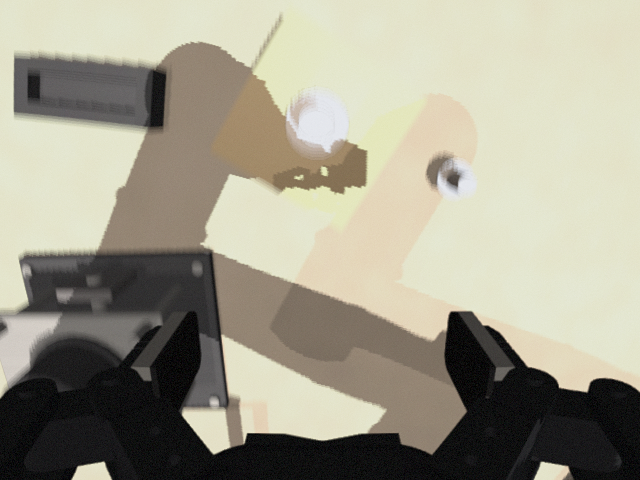

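The wrist view (blurred by motion) shows the stopper at about (317,122), close to the predicted (314,128). I'll settle, then measure.

Call:
carry_out(
  motion=[
    [0, 0, 0, 20, -2, 20, 0.6],
    [0, 0, 0, 30, -3, 40, 0.6],
    [0, 0, 0, 30, -3, 40, 0.6],
    [0, 0, 0, 30, -3, 40, 0.6],
  ],
)

```text
clock: 2.52
position: [488.3, -298.8, 205.9]
ee_rot: [0.796, -0.605, 0.0, 0.0]
contact_force: [0.2, 0.3, 0.8]
gripper_width: 68.1
grasp_force: 0.0
```

```bash
python3 - <<'E'
from h import *
im=get_image("wrist");s=read_state();print(s["clock"],s["position"]);np.save("w2",im,allow_pickle=True)
p=proj(im,[499.6,-336.3,114]);print(p)
g=im["color"];x,y=p.astype(int);c=g[max(0,y-75):y+75,x-100:x+100]
cv2.imwrite("pics/w2.png",cv2.resize(c,None,fx=4,fy=4,interpolation=cv2.INTER_CUBIC));print(max(0,y-75),x-100)
E
```

```text
2.575 [ 488.51043336 -298.73486721  206.32230392]
[320.46235937 183.2122876 ]
108 220
```

View pics/w2.png

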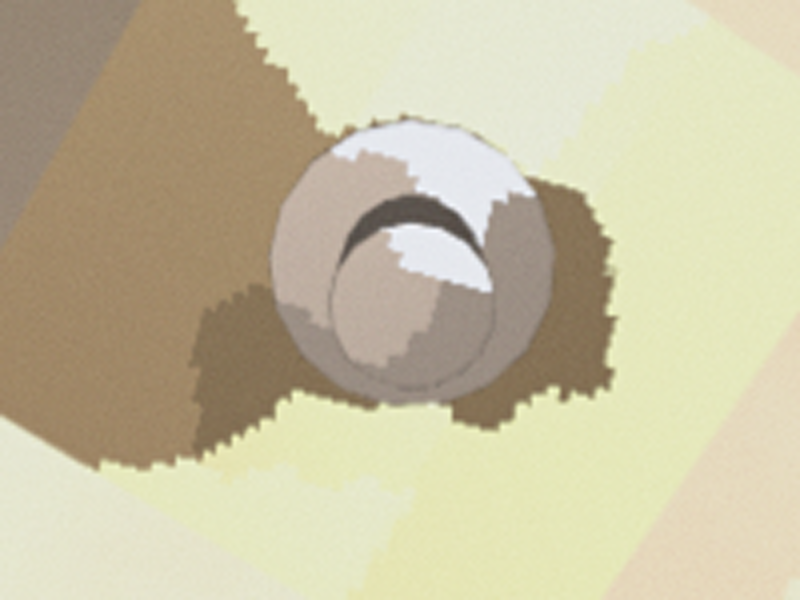

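Stem top is centred at (323,184.5) and the collar at (323,173.5).

```bash
python3 - <<'E'
from h import *
im=np.load("w2.npy",allow_pickle=True).item()
a=onz(im,(323,184.5),114);b=onz(im,(323,173.5),70);print(a,b);m=(a+b)/2;m[2]=91;print(delta(m))
E
```

```text
[ 498.14615284 -336.00418378  114.        ] [ 498.28897251 -336.53716468   70.        ]
[ 38.65359204   0.81513145 115.35872023]
```

Call:
carry_out(
  motion=[
    [0, 0, 0, 38.6, 0.8, 10, 0.6],
    [0, 0, 0, 38.6, 0.8, 50, 0.6],
    [0, 0, 0, 38.6, 0.8, 85, 0.6],
    [0, 0, 0, 38.6, 0.8, 110, 0.6],
    [0, 0, 0, 38.6, 0.8, 116, 0.6],
  ],
)

```text
clock: 3.2
position: [497.3, -335.8, 88.7]
ee_rot: [0.796, -0.605, -0.001, 0.0]
contact_force: [0.2, -0.7, 0.5]
gripper_width: 68.6
grasp_force: 0.0
```

Call:
carry_out(
  motion=[
    [0, 0, 0, 0, 0, 0, 0.6],
    [0, 0, 0, 0, 0, 0, -1],
    [0, 0, 0, 0, 0, 0, -1],
    [0, 0, 0, 0, 0, 0, -1],
    [0, 0, 0, 0, 0, 0, -1],
  ],
)

```text
clock: 3.82
position: [498.2, -336.6, 90.3]
ee_rot: [0.796, -0.605, 0.001, -0.0]
contact_force: [0.1, 0.5, 5.7]
gripper_width: 20.0
grasp_force: 58.4
```

Call:
carry_out(
  motion=[
    [0, 0, 0, 0, 0, 0, -1],
    [0, 0, 0, 0, 0, 0, -1],
    [0, 0, 0, 0, 0, 0, -1],
    [0, 0, 0, 0, 0, 0, -1],
  ],
)

```text
clock: 4.32
position: [498.2, -336.6, 90.3]
ee_rot: [0.796, -0.605, 0.001, -0.0]
contact_force: [0.3, 1.3, 5.4]
gripper_width: 20.5
grasp_force: 58.4
```

Call:
carry_out(
  motion=[
    [0, 0, 0, 0, 0, -25, -1],
    [0, 0, 0, 0, 0, -65, -1],
    [0, 0, 0, 0, 0, -115, -1],
    [0, 0, 0, 0, 0, -160, -1],
    [0, 0, 0, 0, 0, -195, -1],
  ],
)

```text
clock: 4.95
position: [497.5, -336.3, 285.5]
ee_rot: [0.796, -0.606, 0.0, -0.0]
contact_force: [0.8, 0.8, -2.3]
gripper_width: 20.0
grasp_force: 58.7
```

Call:
carry_out(
  motion=[
    [0, 0, 0, -30, -24, 0, -1],
    [0, 0, 0, -70, -56, 0, -1],
    [0, 0, 0, -110, -88, 0, -1],
    [0, 0, 0, -150, -120, 0, -1],
    [0, 0, 0, -190, -152, 0, -1],
  ],
)

```text
clock: 5.58
position: [593.4, -111.2, 283.1]
ee_rot: [0.796, -0.606, -0.001, 0.0]
contact_force: [0.1, -1.0, -2.0]
gripper_width: 19.9
grasp_force: 58.8
```

Call:
carry_out(
  motion=[
    [0, 0, 0, -30, -25, 0, -1],
    [0, 0, 0, -50, -41, 0, -1],
    [0, 0, 0, -50, -41, 0, -1],
    [0, 0, 0, -50, -41, 0, -1],
  ],
)

```text
clock: 6.08
position: [619.3, -54.3, 283.9]
ee_rot: [0.796, -0.606, -0.0, 0.0]
contact_force: [-0.3, 0.1, -2.0]
gripper_width: 20.2
grasp_force: 58.8
```

```bash
python3 - <<'E'
from h import *
im=get_image("wrist");s=read_state();print(s["clock"],s["position"],s["gripper_width"],s["contact_force"]);np.save("w3",im,allow_pickle=True)
print(proj(im,[631,-92,182]))
cv2.imwrite("pics/w3.png",np.clip(im["color"].astype(float)*1.5,0,255).astype(np.uint8))
E
```

```text
6.125 [619.23332504 -54.63342972 284.12302293] 20.397725918023173 [ 0.58777558  1.00175476 -1.26121569]
[319.46052426 180.02202852]
```

View pics/w3.png

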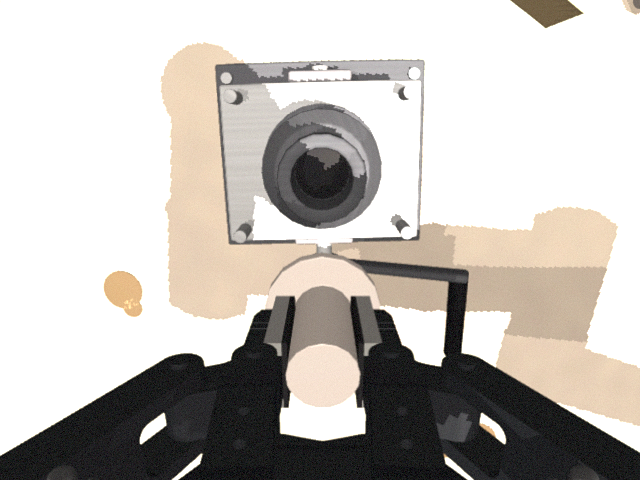

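The wrist view shows the flask neck centred near (322,177), with the bore at about (321,172). The stopper is held straight, and the lever arm runs to (460,272) with the bar coming down at (455,275–350). The neck needs a closer measurement.

```bash
python3 - <<'E'
from h import *
im=np.load("w3.npy",allow_pickle=True).item()
c=im["color"][95:235,255:390].astype(float);c=np.clip(c*2.2,0,255).astype(np.uint8)
cv2.imwrite("pics/w3c.png",cv2.resize(c,None,fx=4,fy=4,interpolation=cv2.INTER_CUBIC))
E
```

```text
(no output)
```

View pics/w3c.png

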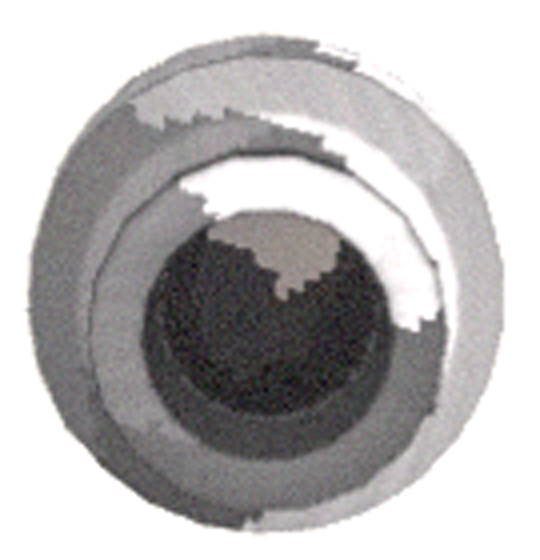

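The rim circle centre is at (321.3,178.3).

```bash
python3 - <<'E'
from h import *
im=np.load("w3.npy",allow_pickle=True).item()
m=onz(im,(321.3,178.3),182);print(m,delta(m))
# stand axes: handle bar axis at z85
a=onz(im,(457,282),85);b=onz(im,(453.5,348),85);print(a,b,np.degrees(np.arctan2(*(b-a)[:2])))
p=[onz(im,q,12) for q in((217,66),(423,60))];print(p,np.degrees(np.arctan2((p[0]-p[1])[1],(p[0]-p[1])[0])))
E
```

```text
[630.28503977 -93.1693476  182.        ] [ 40.09190328  -0.49770818 102.1208145 ]
[494.84186913 -28.27669815  85.        ] [475.16226576  31.20389398  85.        ] -18.3071877339676
[array([ 742.26642573, -145.16794212,   12.        ]), array([ 565.38772393, -199.27035554,   12.        ])] 17.00745521922677
```

Call:
carry_out(
  motion=[
    [0, 0, 0, 20, 0, 0, -1],
    [0, 0, 0, 40, -0.5, 0, -1],
    [0, 0, 0, 40, -0.5, 20, -1],
    [0, 0, 0, 40, -0.5, 40, -1],
    [0, 0, 0, 40, -0.5, 40, -1],
  ],
)

```text
clock: 6.75
position: [629.9, -93.7, 242.4]
ee_rot: [0.795, -0.606, -0.002, 0.001]
contact_force: [0.2, -0.7, -1.4]
gripper_width: 20.4
grasp_force: 58.9
```

Call:
carry_out(
  motion=[
    [0, 0, 0, 0, 0, 6, -1],
    [0, 0, 0, 0, 0, 12, -1],
    [0, 0, 0, 0, 0, 18, -1],
    [0, 0, 0, 0, 0, 22, -1],
    [0, 0, 0, 0, 0, 22, -1],
  ],
)

```text
clock: 7.38
position: [630.7, -92.0, 221.9]
ee_rot: [0.796, -0.605, -0.0, 0.0]
contact_force: [0.6, 0.2, -1.3]
gripper_width: 20.4
grasp_force: 58.9
```

Call:
carry_out(
  motion=[
    [0, 0, 0, 0, 0, 4, -1],
    [0, 0, 0, 0, 0, 7, -1],
    [0, 0, 0, 0, 0, 9, -1],
    [0, 0, 0, 0, 0, 11, -1],
    [0, 0, 0, 0, 0, 11, -1],
  ],
)

```text
clock: 8.0
position: [630.8, -92.1, 211.1]
ee_rot: [0.796, -0.605, -0.0, 0.0]
contact_force: [0.2, 0.1, -1.5]
gripper_width: 20.3
grasp_force: 58.9
```

Call:
carry_out(
  motion=[
    [0, 0, 0, 0, 0, 1, -1],
    [0, 0, 0, 0, 0, 2, -1],
    [0, 0, 0, 0, 0, 2, -1],
  ],
)

```text
clock: 8.38
position: [630.8, -92.1, 209.2]
ee_rot: [0.796, -0.606, -0.0, 0.0]
contact_force: [0.1, 0.6, -1.9]
gripper_width: 20.5
grasp_force: 58.9
```

Call:
carry_out(
  motion=[
    [0, 0, 0, 0, 0, 0.7, -1],
    [0, 0, 0, 0, 0, 1.4, -1],
    [0, 0, 0, 0, 0, 1.4, -1],
  ],
)

```text
clock: 8.75
position: [630.9, -92.1, 208.2]
ee_rot: [0.796, -0.605, 0.0, -0.0]
contact_force: [-1.3, 0.7, -0.8]
gripper_width: 20.0
grasp_force: 58.9
```

Call:
carry_out(
  motion=[
    [0, 0, 0, 0, 0, 0.7, -1],
    [0, 0, 0, 0, 0, 1.4, -1],
    [0, 0, 0, 0, 0, 1.4, -1],
  ],
)

```text
clock: 9.12
position: [630.9, -92.1, 208.1]
ee_rot: [0.796, -0.605, 0.001, -0.0]
contact_force: [-3.2, 1.7, 4.8]
gripper_width: 19.8
grasp_force: 59.3
```

Call:
carry_out(
  motion=[
    [0, 0, 0, 0, 0, 0, 0.2],
    [0, 0, 0, 0, 0, 0, 0.2],
    [0, 0, 0, 0, 0, 0, 0.2],
    [0, 0, 0, 0, 0, 0, 0.2],
  ],
)

```text
clock: 9.62
position: [630.9, -92.1, 206.3]
ee_rot: [0.796, -0.606, -0.0, 0.0]
contact_force: [0.8, 0.7, 0.1]
gripper_width: 51.1
grasp_force: 0.0
```

Call:
carry_out(
  motion=[
    [0, 0, 0, 0, 0, -20, 0.2],
    [0, 0, 0, 0, 0, -60, 0.2],
    [0, 0, 0, 0, 0, -75, 0.2],
    [0, 0, 0, -40, 0, -75, 0.2],
    [0, 0, 0, -55, 0, -75, 0.2],
  ],
)

```text
clock: 10.25
position: [615.5, -37.8, 281.1]
ee_rot: [0.796, -0.605, -0.0, 0.0]
contact_force: [0.1, 0.7, -0.4]
gripper_width: 51.5
grasp_force: 0.0
```

Call:
carry_out(
  motion=[
    [0, 0, 0, 0, 0, 0, 0.2],
    [0, 0, 0, 0, 0, 0, 0.2],
  ],
)

```text
clock: 10.5
position: [616.3, -39.6, 281.1]
ee_rot: [0.796, -0.606, -0.0, 0.0]
contact_force: [0.1, -0.3, -0.5]
gripper_width: 51.4
grasp_force: 0.0
```

```bash
python3 - <<'E'
from h import *
im=get_image("wrist");s=read_state();print(s["clock"],s["position"],s["gripper_width"],s["contact_force"]);np.save("w4",im,allow_pickle=True)
print(proj(im,[630.9,-92.5,182+50]),proj(im,[630.9,-92.5,188]))
cv2.imwrite("pics/w4.png",np.clip(im["color"].astype(float)*1.5,0,255).astype(np.uint8))
E
```

```text
10.55 [616.30602168 -39.72864685 281.08664484] 50.81095039118528 [0.08821107 0.07658623 0.08724632]
[321.73974038 159.70799107] [321.88677376 152.33022062]
```

View pics/w4.png

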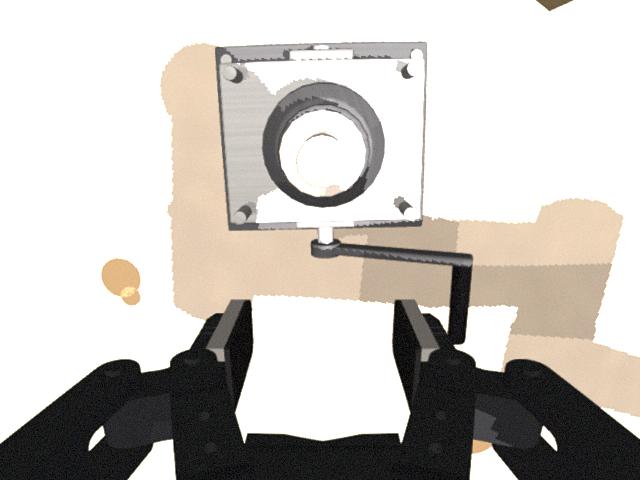

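The stopper sits concentric in the neck: collar at (322,153), stem top at (322,160). The bar runs from (462,258) to (459,340). Next is the handle.

Call:
carry_out(
  motion=[
    [0, 0, -0.026, -25, 38, 10, 0.2],
    [0, 0, -0.026, -50, 76, 30, 0.2],
    [0, 0, -0.026, -76, 115, 60, 0.2],
    [0, 0, -0.026, -76, 115, 100, 0.2],
    [0, 0, -0.026, -76, 115, 120, 0.2],
  ],
)

```text
clock: 11.18
position: [483.9, 2.8, 160.0]
ee_rot: [0.803, -0.595, -0.001, 0.001]
contact_force: [0.3, -0.7, 0.3]
gripper_width: 51.1
grasp_force: 0.0
```

Call:
carry_out(
  motion=[
    [0, 0, 0, 0, 0, 0, 0.2],
    [0, 0, 0, 0, 0, 0, 0.2],
  ],
)

```text
clock: 11.42
position: [486.0, 3.3, 162.4]
ee_rot: [0.804, -0.595, 0.001, -0.001]
contact_force: [1.1, 0.2, -0.2]
gripper_width: 51.1
grasp_force: 0.0
```

```bash
python3 - <<'E'
from h import *
im=get_image("wrist");np.save("w5",im,allow_pickle=True);s=read_state();print(s["clock"],s["position"],delta([485,3,80]))
print(proj(im,[485,3,85]),proj(im,[494.8,-28.3,85]),proj(im,[475.2,31.2,85]))
cv2.imwrite("pics/w5.png",np.clip(im["color"].astype(float)*1.5,0,255).astype(np.uint8))
E
```

```text
11.475 [486.10239801   3.41027762 162.57865189] [5.30428689e-02 1.35852316e+00 8.25758376e+01]
[324.35224709 263.59013657] [323.9166782  200.34059675] [326.44570262 316.48635111]
```

View pics/w5.png

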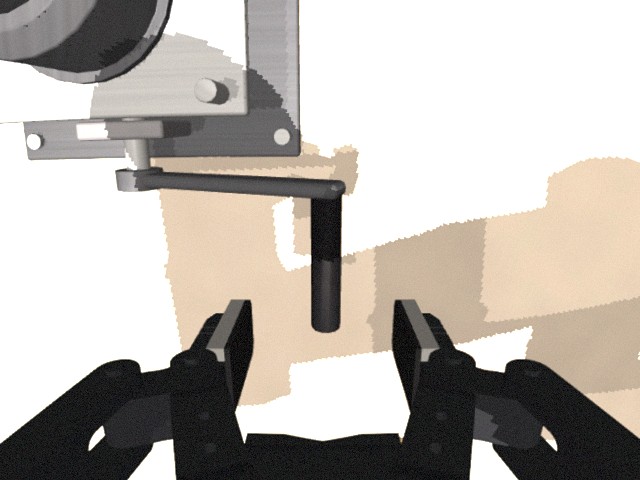

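The bar is centred between the fingers, from (326,192) to (326,325).

Call:
carry_out(
  motion=[
    [0, 0, 0, -2, 0.5, 20, 0.2],
    [0, 0, 0, -2, 0.5, 45, 0.2],
    [0, 0, 0, -2, 0.5, 70, 0.2],
    [0, 0, 0, -2, 0.5, 82, 0.2],
    [0, 0, 0, -2, 0.5, 82, 0.2],
  ],
)

```text
clock: 12.1
position: [484.3, 5.2, 79.5]
ee_rot: [0.804, -0.595, -0.0, 0.0]
contact_force: [-0.0, 0.5, 0.2]
gripper_width: 51.3
grasp_force: 0.0
```

Call:
carry_out(
  motion=[
    [0, 0, 0, 0, 0, 0, -0.3],
    [0, 0, 0, 0, 0, 0, -1],
    [0, 0, 0, 0, 0, 0, -1],
    [0, 0, 0, 0, 0, 0, -1],
    [0, 0, 0, 0, 0, 0, -1],
  ],
)

```text
clock: 12.72
position: [483.7, 5.1, 80.2]
ee_rot: [0.804, -0.595, -0.0, 0.0]
contact_force: [-3.7, -0.1, 5.9]
gripper_width: 13.5
grasp_force: 58.6
```

Call:
carry_out(
  motion=[
    [0, 0, 0, 0, 0, 0, -1],
    [0, 0, 0, 0, 0, 0, -1],
  ],
)

```text
clock: 12.98
position: [483.8, 5.2, 80.2]
ee_rot: [0.804, -0.595, -0.0, 0.0]
contact_force: [-3.3, 0.1, 5.8]
gripper_width: 14.1
grasp_force: 58.6
```

Call:
carry_out(
  motion=[
    [0, 0, 0, 0, -2.8, -6.6, -1],
    [0, 0, 0, 0, -6.0, -13.1, -1],
    [0, 0, 0, 0, -9.6, -19.3, -1],
    [0, 0, 0, 0, -13.5, -25.3, -1],
    [0, 0, 0, 0, -17.8, -31.1, -1],
  ],
)

```text
clock: 13.6
position: [498.2, 9.5, 109.9]
ee_rot: [0.803, -0.596, -0.002, 0.003]
contact_force: [-4.5, -3.3, -9.5]
gripper_width: 13.7
grasp_force: 58.4
```

Call:
carry_out(
  motion=[
    [0, 0, 0, 0, -4.6, -5.5, -1],
    [0, 0, 0, 0, -9.6, -10.7, -1],
    [0, 0, 0, 0, -14.9, -15.6, -1],
    [0, 0, 0, 0, -20.4, -20.2, -1],
    [0, 0, 0, 0, -26.2, -24.4, -1],
  ],
)

```text
clock: 14.22
position: [519.0, 15.8, 134.4]
ee_rot: [0.803, -0.596, -0.006, 0.007]
contact_force: [-19.0, -3.7, 9.4]
gripper_width: 14.1
grasp_force: 58.5
```

Call:
carry_out(
  motion=[
    [0, 0, 0, 0, -6.1, -3.9, -1],
    [0, 0, 0, 0, -12.3, -7.4, -1],
    [0, 0, 0, 0, -18.8, -10.5, -1],
    [0, 0, 0, 0, -25.5, -13.3, -1],
    [0, 0, 0, 0, -32.3, -15.6, -1],
  ],
)

```text
clock: 14.85
position: [552.7, 25.9, 155.1]
ee_rot: [0.804, -0.595, -0.002, 0.004]
contact_force: [-18.7, -1.9, 21.0]
gripper_width: 14.1
grasp_force: 60.2
```

```bash
python3 - <<'E'
from h import *
s=read_state();print(s["clock"],s["position"],s["contact_force"],s["wrist_torque"],s["joints"])
E
```

```text
14.85 [552.67529242  25.88732983 155.05972459] [-18.69951121  -1.92153773  21.02812446] [-0.56517889  6.36316572 -0.02942318] [ 0.34028251  0.35122188 -0.29029746  0.00111119 -0.93905275 -0.04379847]
```

Call:
carry_out(
  motion=[
    [0, 0, 0, 0, 0, 0, -1],
    [0, 0, 0, 0, 0, 0, -1],
  ],
)

```text
clock: 15.1
position: [553.3, 26.1, 155.3]
ee_rot: [0.804, -0.595, -0.002, 0.004]
contact_force: [-19.2, -0.9, 23.0]
gripper_width: 13.9
grasp_force: 60.4
```

```bash
python3 - <<'E'
from h import *
im=get_image("wrist");np.save("w6",im,allow_pickle=True);sc=get_image("scene");np.save("s6",sc,allow_pickle=True)
s=read_state();print(s["clock"],s["position"],s["contact_force"],s["wrist_torque"])
p=proj(sc,[560,28,120]).astype(int);print(p)
c=sc["color"][p[1]-70:p[1]+80,p[0]-60:p[0]+100]
c=cv2.resize(c,(533,500),interpolation=cv2.INTER_CUBIC)
w=cv2.resize(im["color"][:,180:435],(266,500))
cv2.imwrite("pics/s6.png",np.clip(np.hstack([c,w]).astype(float)*1.7,0,255).astype(np.uint8))
E
```

```text
15.2 [553.31756053  26.07544394 155.28923901] [-19.60757408  -1.603618    22.40610444] [-0.50731501  6.14248539 -0.03409071]
[329 227]
```

View pics/s6.png

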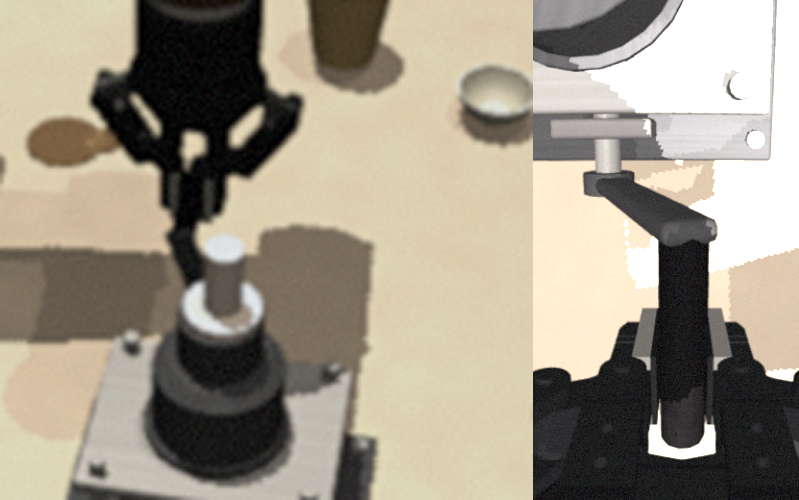

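The scene view shows the fingers holding the bar with the stopper seated. In the wrist view the hub is near (252,173) and the bar axis at x≈325. I'll check the pivot position from the hub in earlier images.

```bash
python3 - <<'E'
from h import *
xl=np.array([np.cos(np.radians(17)),np.sin(np.radians(17)),0]);yl=np.array([-xl[1],xl[0],0])
L=lambda n:np.load(n+".npy",allow_pickle=True).item()
F=np.array([630.5,-92.5,0])
for n,px in(("w4",(325,248)),("w5",(139.5,180)),("w6",(252.5,173))):
    p=onz(L(n),px,46);print(n,p.round(1),"xl,yl rel flask",(xl@(p-F)).round(1),(yl@(p-F)).round(1))
for n,px,z in(("w5",(326,260),85),("w6",(325,300),160),("w6",(325,300),157)):
    p=onz(L(n),px,z);print(n,p.round(1),(xl@(p-F)).round(1),(yl@(p-F)).round(1))
s=read_state();p=np.array(s["position"]);print("tcp",(xl@(p-F)).round(1),(yl@(p-F)).round(1),p[2])
M=R.from_quat(s["ee_rot"]).as_matrix();print(M.round(4))
E
```

```text
w4 [603.3  -2.4  46. ] xl,yl rel flask 0.3 94.1
w5 [600.4  -1.9  46. ] xl,yl rel flask -2.3 95.4
w6 [602.3  -3.6  46. ] xl,yl rel flask -1.0 93.3
w5 [484.8   0.9  85. ] -112.1 131.9
w6 [557.   10.6 160. ] -40.2 120.1
w6 [556.6  11.9 157. ] -40.2 121.4
tcp -39.1 136.0 155.2892390054789
[[ 0.2931 -0.9561 -0.0073]
 [-0.9561 -0.293  -0.0038]
 [ 0.0015  0.0081 -1.    ]]
```

Call:
carry_out(
  motion=[
    [-0.066, 0, 0, 0, -7.6, -3.3, -1],
    [-0.132, 0, 0, 0, -15.3, -5.6, -1],
    [-0.198, 0, 0, 0, -22, -7, -1],
    [-0.264, 0, 0, 0, -28, -8.2, -1],
    [-0.264, 0, 0, 0, -28, -8.2, -1],
  ],
)

```text
clock: 15.82
position: [582.3, 34.8, 161.9]
ee_rot: [0.797, -0.589, -0.08, 0.109]
contact_force: [-11.4, -2.6, 8.0]
gripper_width: 14.1
grasp_force: 59.6
```

```bash
cat >> h.py <<'E'
def rep():
    xl=np.array([np.cos(np.radians(17)),np.sin(np.radians(17)),0]);yl=np.array([-xl[1],xl[0],0]);F=np.array([630.5,-92.5,0])
    s=read_state();p=np.array(s["position"])-F;f=np.array(s["contact_force"])
    print(s["clock"],"tcp xl,yl,z",xl@p,yl@p,p[2],"f",xl@f,yl@f,f[2],"tilt",R.from_quat(s["ee_rot"]).as_matrix()[:,2]@xl)
E
python3 -c "
from h import *
rep()"
```

```text
15.825 tcp xl,yl,z -8.878081676175857 135.83011395443089 161.88222935858565 f -11.648679751566513 0.864818962495086 7.9743378727038134 tilt -0.2682332849458204
```

Call:
carry_out(
  motion=[
    [-0.035, 0, 0, 0, -4.3, -1.3, -1],
    [-0.07, 0, 0, 0, -8.6, -2.4, -1],
    [-0.07, 0, 0, 0, -8.6, -2.4, -1],
    [-0.07, 0, 0, 0, -8.6, -2.4, -1],
  ],
)

```text
clock: 16.32
position: [590.2, 37.2, 162.2]
ee_rot: [0.792, -0.586, -0.1, 0.137]
contact_force: [-10.2, -1.3, 8.0]
gripper_width: 13.9
grasp_force: 60.0
```

```bash
python3 - <<'E'
from h import *
rep();im=get_image("wrist");np.save("w7",im,allow_pickle=True);t=get_image("top");np.save("t7",t,allow_pickle=True)
a=np.load("top.npy",allow_pickle=True).item()
# dark bar centre columns in rows ahead of the fingers
g=im["color"].max(2).astype(int)
for r in range(215,310,12):
    x=np.nonzero(g[r,270:390]<60)[0]+270; print(r,x.min() if len(x) else 0,x.max() if len(x) else 0,len(x))
E
```

```text
16.325 tcp xl,yl,z -0.6186952556704699 135.76415238690598 162.23917664357654 f -10.104638394525688 1.6962202388498413 7.988720664798943 tilt -0.3339496298884702
215 282 307 26
227 297 303 7
239 300 347 44
251 300 347 44
263 300 346 44
275 300 346 46
287 300 346 47
299 298 347 50
```

```bash
python3 - <<'E'
from h import *
im=np.load("w7.npy",allow_pickle=True).item()
xl=np.array([np.cos(np.radians(17)),np.sin(np.radians(17)),0]);F=np.array([630.5,-92.5,0])
for y in(245,270,290): p=onz(im,(323.4,y),162);print(p.round(1),xl@(p-F))
g=im["color"].max(2).astype(int)
# hub / arm / shaft silhouettes above the bar: dark spans per row
for r in range(100,240,10):
    m=(g[r,200:450]<75).astype(np.uint8);e=np.nonzero(np.diff(np.r_[0,m,0]))[0]+200
    print(r,[(int(a),int(b)) for a,b in e.reshape(-1,2) if b-a>5])
# collar/stem of stopper in top view: lift check
t=np.load("t7.npy",allow_pickle=True).item();g=t["color"].min(2)
m=(g[170:215,330:380]>150).astype(np.uint8);n,l,st,c=cv2.connectedComponentsWithStats(m);print([(st[i][4],c[i]+[330,170]) for i in range(1,n) if st[i][4]>15])
for z in(188,202,232,246):print(z,proj(t,[630.5,-92.5,z]))
E
```

```text
[599.5   6.  162. ] -0.8521446433989217
[597.  14. 162.] -0.8596962504025217
[595.   20.6 162. ] -0.8661286651477276
100 []
110 [(200, 237), (262, 272)]
120 [(200, 207)]
130 [(200, 208)]
140 [(200, 238)]
150 [(200, 239)]
160 []
170 [(227, 265)]
180 [(228, 287)]
190 [(250, 308)]
200 [(262, 330)]
210 [(275, 351)]
220 [(287, 307)]
230 [(300, 306), (330, 337)]
[]
188 [354.20574594 188.52277479]
202 [354.66084584 186.92310255]
232 [355.67184415 183.36939361]
246 [356.16115889 181.64939917]
```

```bash
python3 - <<'E'
from h import *
im=np.load("w7.npy",allow_pickle=True).item()
xl=np.array([np.cos(np.radians(17)),np.sin(np.radians(17)),0]);yl=np.array([-xl[1],xl[0],0]);F=np.array([630.5,-92.5,0])
for px,z in(((246,172),42),((246,172),50)): p=onz(im,px,z);print(xl@(p-F),yl@(p-F))
print(np.array(im["position"])@xl-F@xl)
# arm centreline: mid of spans for rows 190-210, assume plane yl of arm (=100)
for px in((279,190),(296,200),(313,210)):
    o,d=ray(im,px);t=(100-yl@(o-F))/(yl@d);p=o+d*t;print("arm",xl@(p-F),p[2])
E
```

```text
3.044906165472783 92.87032144828125
4.341011633937802 91.97269124887141
41.9758705031021
arm -9.534237783051044 68.38993141006205
arm -9.781425786210711 99.74007020445026
arm -9.979465809076743 123.84849259248116
```

Call:
carry_out(
  motion=[
    [-0.008, 0, 0, 0, -0.7, -0.2, -1],
    [-0.008, 0, 0, 0, -0.7, -0.2, -1],
    [-0.008, 0, 0, 0, -0.7, -0.2, -1],
    [-0.008, 0, 0, 0, -0.7, -0.2, -1],
  ],
)

```text
clock: 16.92
position: [590.7, 37.3, 162.2]
ee_rot: [0.792, -0.586, -0.103, 0.14]
contact_force: [-10.4, -3.1, 7.7]
gripper_width: 14.1
grasp_force: 60.0
```

```bash
python3 - <<'E'
from h import *
rep()
w=get_image("wrist");sc=get_image("scene");a=np.load("s6.npy",allow_pickle=True).item()
# stopper in scene: bright blob near the flask vs predicted at full lift
for im,z in((a,0),(sc,0)):
    p=proj(im,[630.5,-92.5,230]).astype(int);g=im["color"].min(2)[p[1]-25:p[1]+35,p[0]-20:p[0]+20]
    n,l,st,c=cv2.connectedComponentsWithStats((g>120).astype(np.uint8));print([(int(st[i][4]),(c[i]+p-[20,25]).round(1)) for i in range(1,n) if st[i][4]>25])
print(proj(sc,[630.5,-92.5,232]),proj(sc,[630.5,-92.5,246]))
E
```

```text
16.925 tcp xl,yl,z -0.1191819312997204 135.7590030447843 162.24799502418776 f -10.836234611280807 0.11168235063100795 7.717280186280382 tilt -0.3416866435775497
[(69, array([335.9, 230.7])), (61, array([328.7, 250.3]))]
[(63, array([335.8, 230.4])), (61, array([328.7, 249.8]))]
[335.91386457 235.77402083] [336.11512413 230.20572066]
```

```bash
python3 -c "
from bench import *
print(job_done())"
```

```text
the job is handed in; nothing more can be done
None
```

I seated the middle stopper in the flask neck and handed the job in at about 17 s, with the fingers holding the cam lever within about 0.01 rad of upright and the flask measured at full lift.

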